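# Set up the bench drill: work under the bit, speed lever in its marked notch

### The arm

A 6-joint arm with a two-finger parallel gripper is mounted at the origin on a cart in front of the work surface, level with it; the furniture and walls round the work are solid. World frame = base frame: x ahead of the robot, y to its left, z up, the work surface at z = 0. Lengths are in m, angles in rad, forces in N, time in s.
With the tool pointing down it reaches from about 0.35 to 0.925 m from the base axis. Payload 6.4 kg.
Tool frame: the origin (TCP) lies midway between the tips of the shut fingers; the grasp point (between the pads) lies 19 mm behind it; z points along the fingers, y is the line along which they close (so a half turn about z gives the same grasp; the last joint's range is limited). The gripper opens to 94 mm and grips with 3 to 60 N. Pads are 16 mm wide; open, the fingers measure 119 mm over their backs; the gripper's body (75 mm by 177 mm) begins 78 mm behind the grasp point.
Start: joints at [1.057, 0.245, 1.558, -0, 1.339, -0.174], TCP at [0.217, 0.613, 0.205] pointing down, gripper open.
Joint ranges: [-3.13, 3.13], [-1.02, 2.26], [0.13, 2.54], [-0.95, 4.09], [0.21, 2.88], [-2.74, 2.74]. Speed limits (rad/s): [2.57, 2.57, 3.14, 3.14, 3.14, 3.14].

### API

Orientations are given as a 3x3 rotation matrix whose columns are the frame's x, y, z axes.
In Python, from rig import telemetry, optics, sign_off gives the robot as it stands.
- The arm moves only by the tool step_arm, never from a script. Its arguments are lists of equal length, an entry for each row: "linear": the shift along the tool's x, y, z as a fraction of full scale, a list of three; "angular": the turn, a rotation vector about the tool's x, y, z as a fraction of full scale, a list of three; "hand": the opening, from 0 (shut) to 1 (fully open). In form: {"linear": [[tx, ty, tz], ...], "angular": [[rx, ry, rz], ...], "hand": [hand, ...]}. A call has 1 to 8 rows; each row shifts and turns the commanded pose from where the row before left it, along the tool's axes as they then stand; what a row does not reach is not made up. Full scale, the value 1, is 200 mm for a shift and 180 degrees for a turn. A row lasts 1/12 s, in which the tool goes at most 41.7 mm and 7.16 degrees, less where a joint would pass 70% of its speed; a pose out of reach is approached as far as the arm can. A call with a number of a shift or a turn outside -1 to 1 is refused whole. A call with a gripper value outside its range is refused whole. The fingers move at their own pace and stop on an object; "newtons" is the grip in N (left out, the last holds). Time passes only in rows, so rows that do not move let the fingers close. It gives the time, the measured TCP pose, the force, the opening and the grip force at its end, in the units of the state.
- telemetry.get_state(): the state, without advancing time (a new reading comes with each control period).
- optics.read_camera(name): name is "scene" or "side" or "wrist"; returns (picture, depth): 480x640x3 uint8, red, green, blue; 480x640 float32, m along the optical axis (not along the pixel's ray), 0 where there is no reading.
- optics.camera_info(name): a dict with "fx", "fy", "cx", "cy" (pixels), "eye" and "orientation" of the camera in the world. Camera axes: x right, y down, z forward; pixel columns grow to the right and rows downward; lengths in m; the calibration is good to about 2 mm. A picture is of the moment at which its call begins: read the wrist's pose just before it. camera_info takes no time and is no camera call; for the wrist camera it gives the pose at the moment of the call.
- sign_off(): hands the job in; it is judged then, once.
The state is a dict: "time_s": time; "joint_pos": joint angles; "qvel": joint speeds; "joint_efforts": joint torques, N m; "position": TCP position; "tool_rot": TCP orientation; "force": force on the tool from outside, world axes, zero at the start; "ft_torque": the same for the moment, N m; "width": finger opening in m; "finger_force": force on a finger pad.
Only numpy, scipy, OpenCV 4.12 (cv2) and the standard library are available. Lean on these libraries where they do the work, as an engineer would, in place of code of your own. Each camera call takes 0.05 s, during which the arm holds its last target. There are 200 camera calls.

### The job

Set up the bench drill: first shift the dark wooden batten on the drill's bed so that its chalked cross sits exactly under the tip of the drill bit, with the batten lying flat and square along the steel fence. Then throw the speed lever into the notch that is marked with the round-headed pin: raise its knob to free the tooth, swing it round and let the tooth drop fully home. Let go of everything, and leave the other things on the bench where they are.

Things in the scene. Friction and masses are not known exactly. Their poses are not given: they have to be found in the camera images.
- drill_stand: Grey bench drill, fixed. Origin on the bit's axis at bench height; z up, y along the fence, x away from the front. Bed plate x -70 to 150, y -130 to 130 mm, top at z = 15. Head 50 mm wide in y, x -25 to 140, z 157 to 213 mm, motor above to z = 273; chuck 32 mm in diameter from z = 96 up; column at x = 115 mm.
- fence (a point): Middle of the top front edge of the steel fence on the bed: stand x = 20.5, y = -47, z = 25 mm. The fence is 155 mm long (stand y -125 to 30 mm) and 10 mm high above the bed; the batten goes in front of it (-x side), and against it is centred under the bit. There is no fence to the left (y > 30 mm).
- drill_tip (a point): The point of the drill bit, 46 mm above the bench (31 mm above the bed); the bit is 6 mm in diameter.
- batten: Loose straight batten of dark wood, 40 x 300 x 19 mm (x, y, z), about 0.2 kg, with two 6 mm holes drilled earlier (in the middle and 90 mm left of it), lying flat on the drill's bed in front of the fence. Origin at the centre of its underside, y along its length. It starts with the cross 35 to 90 mm to the right (-y) of the bit.
- cross (a point): Centre of the pale chalked cross (26 mm strokes) on the batten's upper face, on its centre line, 60 mm from its right-hand end (batten y = -90 mm, z = 19 mm).
- selector: Grey speed selector with the lever, fixed to the bench right of the drill. Origin under the lever's vertical pivot, z up. A sector-shaped deck spreads towards the robot (-x) to a radius of 182 mm, top at z = 30 mm. With the lever down its arm's top is at z = 64 mm, and its tooth (7 mm wide, at radius 110 mm) is down between the lands.
- notches (a point): Centre of the middle notch at radius 110 mm on the deck (z = 30 mm). Four steel lands, 12 mm high, 12 mm wide, at radius 100 to 120 mm, form three notches about 13 mm wide and 0.23 rad apart. Left of the first land is the open park arc where the lever starts. The tooth must rise 10 mm to pass over a land.
- lever_turn (a joint): Swing of the lever about the vertical pivot, rad: 0 to 0.26 in the park arc, growing as the knob goes to the robot's right (counterclockwise from above). The three notches are at 0.515, 0.745 and 0.975 with play of about 0.03 either way. The arm points along the selector's -x at 0.55. The lever stays where it is left.
- lever_lift (a joint): Lift of the lever about the horizontal axis through its pivot at z = 58 mm, rad: 0 when the tooth is fully down, about 0.10 on top of a land, 0.24 at its upper stop. A spring pulls it down (about 3 N at the knob).
- lever_knob (a point): Centre of the black knob, an upright cylinder 24 mm in diameter, z 70 to 113 mm with the lever down (this point at z = 91 mm), 130 mm from the pivot.
- lever_line (a point): Point on the lever's centre line 168 mm from the pivot, at the height of the deck top when the lever is down (15 mm beyond the arm's nose): it coincides with the foot of the pin or stud of the notch in which the lever rests.
- marker_pin: Steel pin with a 16 mm round head, 30 mm high, standing on the deck 168 mm from the pivot, beyond the notch that is wanted. Fixed. Origin at its foot.
- stud_1: Flat steel stud, 12 mm in diameter and 3 mm high, beyond a notch that is not wanted. Fixed. Origin at its foot.
- stud_2: As stud_1, beyond the other notch that is not wanted.
- tape_measure: Bystander: yellow and black tape measure, 67 x 74 x 35 mm, lying in front of the drill. Origin at the centre of its underside.
- blue_can: Bystander: blue can, 66 mm in diameter, 55 mm high, between drill and selector, near the front edge. Origin at the centre of its underside.
- screwdriver: Bystander: red-handled screwdriver, 203 mm long along its x, lying at the left. Origin under its middle.
- glue_bottle: Bystander: glue bottle standing behind, 36 x 50 x 169 mm. Origin at the centre of its underside.
- amber_pack: Bystander: flat yellowed packet, 69 x 108 x 16 mm, at the left. Origin at the centre of its underside.

How it is judged:
On the way, in this order (a step that is already met when the one before it is completed fails the run):
1. the cross is under the bit, the batten flat, square to the fence and at rest (horizontal distance between cross and drill_tip below 0.005 m and angle between the y axis of batten and the y axis of drill_stand, either way round below 0.06 rad and z of batten in the frame of drill_stand below 0.018 m and angle between batten's own z axis and vertical below 0.04 rad and linear speed of batten below 0.01 m/s), for 0.3 s.
2. the lever's tooth is fully down in the marked notch (horizontal distance between lever_line and marker_pin below 0.01 m and value of joint lever_lift below 0.03 rad), for 0.2 s.
At the end, for the whole second after the job is handed in: The cross is within 5 mm of the bit's axis, the batten lies flat on the bed, parallel to the fence within 0.06 rad, and at rest; the lever rests in the notch at the round-headed pin (lever_line within 10 mm of the pin's foot) with its tooth fully down (lift below 0.03 rad) (all of step 1 and all of step 2 and velocity of joint lever_turn between -0.05 and 0.05 rad/s); the robot touches nothing.
It fails at once if a bystander is moved by more than 25 mm (distance of any of tape_measure, blue_can, screwdriver, glue_bottle, amber_pack from where it was at the start of the episode above 0.025 m).
It fails at once if a bystander is tipped (angle between any of tape_measure, blue_can, screwdriver, glue_bottle, amber_pack's own z axis and vertical above 0.5 rad).
It also fails if it takes over 64 s, if anything falls off the work surface, if the arm or the gripper's body presses on something with over 40 N, if the wrist force passes 120 N, or if a joint passes its speed limit or range.

## Working session

There is one attempt and no reset: what is moved stays moved. The work goes in short steps, Python scripts to look and compute and a tool call to move; the robot and the scene stay as the last step left them, time stands still between calls to the robot, and variables do not carry over. Pictures are saved under pics/ and viewed, at most 10 in all, crops included, and the job is handed in when it is done.

Besides the shell and the picture viewer there is one more tool, called after "Call:" as name(argument=value, ...) on one line, values as JSON. step_arm: Moves the arm, as the interface text tells. Shift numbers are shares of 200 mm and turn numbers shares of 180 degrees, none past 1 either way. Its arguments: {"type":"object","properties":{"linear":{"type":"array"},"angular":{"type":"array"},"hand":{"type":"array"},"newtons":{"type":"number"}},"required":["linear","angular","hand"]}

```bash
mkdir -p pics
cat > h.py <<'E'
import numpy as np, cv2
from rig import telemetry, optics, sign_off
def grab(n):
    i=optics.camera_info(n); p,d=optics.read_camera(n); return i,p,d
def save(p,f): cv2.imwrite('pics/'+f,cv2.cvtColor(p,cv2.COLOR_RGB2BGR))
def R(i): return np.array(i['orientation']).reshape(3,3)
def ray(i,u,v): return R(i)@np.array([(u-i['cx'])/i['fx'],(v-i['cy'])/i['fy'],1.])
def onz(i,u,v,z):
    r=ray(i,u,v); e=np.array(i['eye']); return e+r*(z-e[2])/r[2]
def dep(i,d,u,v): return np.array(i['eye'])+ray(i,u,v)*d[int(v),int(u)]
def proj(i,P):
    c=R(i).T@(np.array(P)-np.array(i['eye'])); return np.array([i['fx']*c[0]/c[2]+i['cx'],i['fy']*c[1]/c[2]+i['cy']])
def tri(i1,a,i2,b):
    e1,e2=np.array(i1['eye']),np.array(i2['eye']);r1,r2=ray(i1,*a),ray(i2,*b)
    s=np.linalg.lstsq(np.c_[r1,-r2],e2-e1,rcond=None)[0];p,q=e1+r1*s[0],e2+r2*s[1];return (p+q)/2,np.linalg.norm(p-q)
E
python3 - <<'E'
from h import *
for n in('scene','side'):
    i,p,d=grab(n);save(p,n+'0.png');np.savez('/tmp/'+n,p=p,d=d);print(n,i)
print(telemetry.get_state())
E
```

```text
scene {'fx': 543.6534725731527, 'fy': 543.6534725731527, 'cx': 313.5541978402803, 'cy': 245.88979607199101, 'eye': array([ 0.23928446, -0.72732354,  1.07267168]), 'orientation': array([[ 0.92162729, -0.29439241,  0.25285618],
       [-0.38784348, -0.72128323,  0.57387101],
       [ 0.01343765, -0.62696381, -0.77893248]])}
side {'fx': 470.6675791534364, 'fy': 470.6675791534364, 'cx': 308.1542810141633, 'cy': 241.68841725536808, 'eye': array([ 0.05917893, -0.79745128,  0.58298459]), 'orientation': array([[ 0.84213101, -0.26759924,  0.46819441],
       [-0.53882649, -0.38221597,  0.75071763],
       [-0.02194009, -0.88447815, -0.46606548]])}
{'time_s': 0.1, 'joint_pos': array([ 1.05689492e+00,  2.45727589e-01,  1.55885538e+00,  9.84481770e-06,
        1.33866967e+00, -1.74100289e-01]), 'qvel': array([ 0.00108638, -0.00099492, -0.00335554,  0.00143105, -0.00092658,
       -0.00017474]), 'joint_efforts': array([ 5.06520264e-04, -4.16916955e+01, -3.15524769e+01,  6.86999364e-02,
        3.10313352e-02, -5.33796265e-05]), 'position': array([0.2163785 , 0.61237892, 0.20448593]), 'tool_rot': array([[-9.42820091e-01,  3.33301061e-01, -8.24355235e-04],
       [ 3.33301948e-01,  9.42819036e-01, -1.44085893e-03],
       [ 2.96977998e-04, -1.63322995e-03, -9.99998622e-01]]), 'force': array([-0.22256778, -0.04379882,  0.03353905]), 'ft_torque': array([0.00041923, 0.04206838, 0.02370526]), 'finger_force': 0.0, 'width': 0.09397921504166833}
```

View pics/scene0.png

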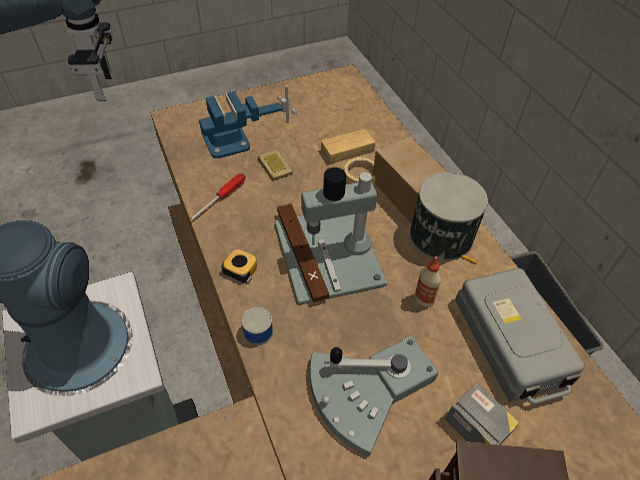

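View pics/side0.png

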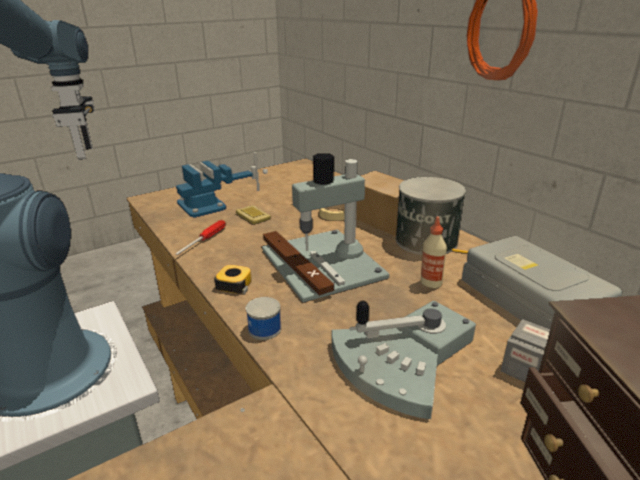

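The scene view shows the batten with its cross at (313,275), the drill head at (340,200), the selector pivot at (399,363) and the knob at (336,355). The side view shows the cross at (314,272) and what looks like the pin at (363,362). I'll zoom in to get accurate pixels.

Run:
```python
from h import *
a=np.load('/tmp/scene.npz')['p'];b=np.load('/tmp/side.npz')['p']
# four crops, 130x97 -> x3
def c(p,u,v,w,h): return cv2.resize(p[v:v+h,u:u+w],(w*400//w,300),interpolation=cv2.INTER_CUBIC)
m=np.vstack([np.hstack([c(a,265,190,133,100),c(b,255,200,133,100)]),np.hstack([c(a,303,330,160,120),c(b,320,290,160,120)])])
save(m,'crops.png')
```

```text
(no output)
```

View pics/crops.png

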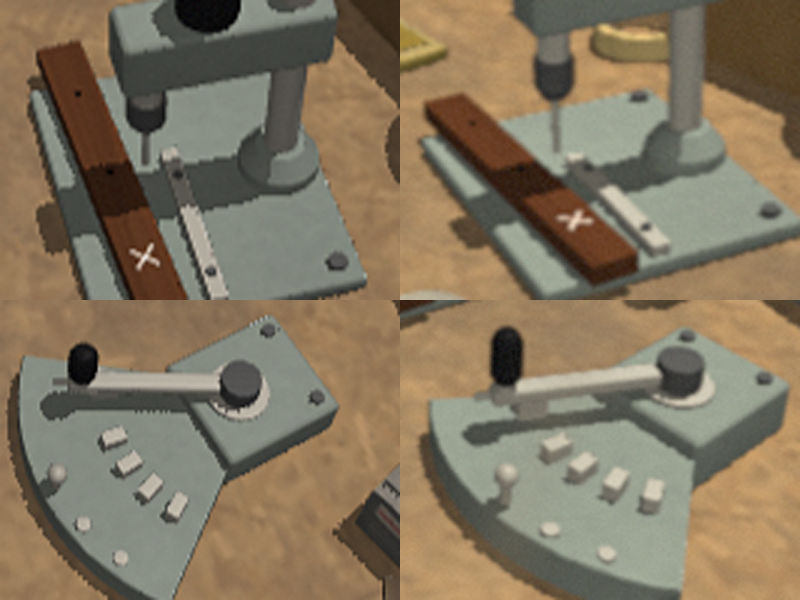

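The crops show the round-headed pin at scene (326,400) and side (362,359). It stands beyond the first notch, and the two studs lie further right. The bit tip is at scene (313.5,244) and side (307,250.5).

```bash
cat > m.py <<'E'
from h import *
s=optics.camera_info('scene');t=optics.camera_info('side')
S=np.load('/tmp/scene.npz');T=np.load('/tmp/side.npz')
top=lambda x,y:(265+x/3.0075,190+y/3.);bot=lambda x,y:(303+x/2.5,330+(y-300)/2.5)
top2=lambda x,y:(255+(x-400)/3.0075,200+y/3.);bot2=lambda x,y:(320+(x-400)/2.5,290+(y-300)/2.5)
pts=dict(tip=(top(146,163),top2(557,152)),cross=(top(145,257),top2(575,220)),pivcap=(bot(240,375),bot2(681,355)),pin=(bot(57,474),bot2(506,472)),stud1=(bot(83,523),bot2(550,529)),stud2=(bot(120,557),bot2(606,553)),
 knobtop=(bot(85,349),bot2(507,335)),land1=(bot(113,436),bot2(555,443)),land4=(bot(178,503),bot2(652,490)))
for k,(a,b) in pts.items():
    p,e=tri(s,a,t,b);print(k,p.round(4),'gap',round(e,4),'depth',dep(s,S['d'],*a).round(4),dep(t,T['d'],*b).round(4))
# batten face: brown mask & depth heights
v,u=np.mgrid[0:480,0:640]
p=S['p'].astype(int);d=S['d']
P=np.array(s['eye'])+np.stack([(u-s['cx'])/s['fx'],(v-s['cy'])/s['fy'],np.ones_like(u)],-1)@R(s).T*d[...,None]
w=(u>265)&(u<340)&(v>195)&(v<305)&(p[...,0]>1.6*p[...,2])&(p[...,0]<140)&(P[...,2]>.027)&(P[...,2]<.04)
q=P[w];print(w.sum(),np.median(q[:,2]));r=cv2.minAreaRect(q[:,:2].astype(np.float32)*1000);print('batten',r,cv2.boxPoints(r))
g=(u>265)&(u<400)&(v>230)&(v<305)&(abs(p[...,0]-p[...,2])<25)&(p.sum(-1)>480)&(P[...,2]>.02)&(P[...,2]<.03)
r=cv2.minAreaRect(P[g][:,:2].astype(np.float32)*1000);print('fence',g.sum(),np.median(P[g][:,2]),r,cv2.boxPoints(r))
E
python3 m.py
```

```text
tip [0.5757 0.0362 0.0423] gap 0.0002 depth [0.573  0.0303 0.0504] [0.57   0.0269 0.0483]
cross [ 0.5416 -0.0422  0.0308] gap 0.0005 depth [ 0.5426 -0.0407  0.0281] [ 0.5393 -0.0454  0.0333]
pivcap [ 0.6101 -0.3294  0.0711] gap 0.0016 depth [ 0.6104 -0.3279  0.0691] [ 0.6117 -0.3292  0.07  ]
pin [ 0.4418 -0.3425  0.0548] gap 0.0006 depth [ 0.4409 -0.3449  0.0605] [ 0.4399 -0.3443  0.0572]
stud1 [ 0.4499 -0.378   0.0296] gap 0.0004 depth [ 0.4492 -0.3787  0.0323] [ 0.4494 -0.3789  0.0305]
stud2 [ 0.4652 -0.4135  0.03  ] gap 0.0004 depth [ 0.4647 -0.4139  0.0318] [ 0.4644 -0.4146  0.0312]
knobtop [ 0.4949 -0.2738  0.1019] gap 0.0001 depth [ 0.4922 -0.2785  0.112 ] [ 0.4871 -0.2832  0.1106]
land1 [ 0.5001 -0.3241  0.0382] gap 0.0005 depth [ 0.4992 -0.3259  0.0424] [ 0.4971 -0.327   0.0418]
land4 [ 0.5241 -0.3937  0.0362] gap 0.0007 depth [ 0.5231 -0.3954  0.0404] [ 0.5189 -0.3978  0.042 ]
1568 0.034127359284623626
batten ((546.3452758789062, 45.75138854980469), (302.7848815917969, 41.490413665771484), 85.3511734008789) [[ 513.39825 -103.46164]
 [ 554.75214 -106.82437]
 [ 579.2923   194.96442]
 [ 537.9384   198.32715]]
fence 157 0.02515205725970726 ((572.9623413085938, -15.859550476074219), (153.54954528808594, 53.62983703613281), 82.01624298095703) [[535.7439   -88.165794]
 [588.8539   -95.61457 ]
 [610.1808    56.446693]
 [557.0708    63.89547 ]]
```

```bash
cat >> h.py <<'E'
def delta(target,ydir=None):
    s=telemetry.get_state();Rt=np.array(s['tool_rot']).reshape(3,3);p=np.array(s['position'])
    print('t',s['time_s'],'pos',p.round(4),'F',np.array(s['force']).round(1),'w',round(s['width'],4),'ff',s['finger_force'])
    print('shift full-scale',(Rt.T@(np.array(target)-p)/.2).round(4), 'yaw_y deg',np.degrees(np.arctan2(Rt[1,1],Rt[0,1])).round(2),'tilt',Rt[:,2].round(4))
E
python3 - <<'E'
from h import *
i=optics.camera_info('wrist');st=telemetry.get_state();Rt=np.array(st['tool_rot']).reshape(3,3)
print(i['fx'],i['cx'],i['cy'],'cam in tool',Rt.T@(i['eye']-st['position']),'\n',Rt.T@R(i))
exec(open('m.py').read().split('pts=')[0])
for n,px in dict(vise=(225,145),screw=(220,195),tape=(238,265),can=(258,325),glue=(428,285),pack=(275,165),headfront=(318,205),viseend=(288,100)).items(): print(n,dep(s,S['d'],*px).round(3))
E
```

```text
405.0506619307631 316.9224709082077 240.927940442783 cam in tool [ 0.06679275  0.00064942 -0.17882358] 
 [[ 1.44406764e-03 -9.73718992e-01 -2.27748194e-01]
 [ 9.99998957e-01  1.40318378e-03  3.41427231e-04]
 [-1.28816072e-05 -2.27748449e-01  9.73720003e-01]]
vise [0.489 0.498 0.016]
screw [0.417 0.305 0.019]
tape [0.387 0.052 0.034]
can [ 0.375 -0.133  0.054]
glue [ 0.75  -0.199  0.088]
pack [0.595 0.362 0.017]
headfront [0.573 0.01  0.209]
viseend [0.704 0.537 0.089]
```

Call:
step_arm(linear=[[0, 0, 0], [0, 0, 0], [0, 0, 0], [0, 0, 0], [0, 0, 0], [0, 0, 0], [0, 0, 0], [0, 0, 0]], angular=[[0, 0, 0.038], [0, 0, 0.038], [0, 0, 0.038], [0, 0, 0.038], [0, 0, 0.038], [0, 0, 0.038], [0, 0, 0.038], [0, 0, 0.038]], hand=[1, 1, 1, 1, 1, 1, 1, 1])

```text
time_s: 0.77
position: [0.2165, 0.6125, 0.2048]
tool_rot: [[-0.267, 0.964, -0.001], [0.964, 0.267, -0.001], [-0.001, -0.001, -1.0]]
force: [-0.2, -0.3, -0.6]
width: 0.0941
finger_force: 0.0
```

Call:
step_arm(linear=[[0, 0, 0], [0, 0, 0], [0, 0, 0], [-0.14, 0.136, 0], [-0.14, 0.136, 0], [-0.14, 0.136, 0], [-0.14, 0.136, 0], [-0.14, 0.136, 0]], angular=[[0, 0, 0.038], [0, 0, 0.038], [0, 0, 0.036], [0, 0, 0], [0, 0, 0], [0, 0, 0], [0, 0, 0], [0, 0, 0]], hand=[1, 1, 1, 1, 1, 1, 1, 1])

```text
time_s: 1.43
position: [0.3421, 0.4613, 0.205]
tool_rot: [[0.075, 0.997, -0.001], [0.997, -0.075, -0.001], [-0.001, -0.0, -1.0]]
force: [1.2, 0.7, 0.5]
width: 0.0941
finger_force: 0.0
```

Call:
step_arm(linear=[[-0.14, 0.136, 0], [-0.14, 0.136, 0], [-0.14, 0.136, 0], [-0.14, 0.136, 0], [-0.14, 0.136, 0], [-0.14, 0.136, 0], [-0.14, 0.136, 0], [-0.14, 0.136, 0]], angular=[[0, 0, 0], [0, 0, 0], [0, 0, 0], [0, 0, 0], [0, 0, 0], [0, 0, 0], [0, 0, 0], [0, 0, 0]], hand=[1, 1, 1, 1, 1, 1, 1, 1])

```text
time_s: 2.1
position: [0.5423, 0.2213, 0.2051]
tool_rot: [[0.076, 0.997, -0.001], [0.997, -0.076, -0.0], [-0.0, -0.001, -1.0]]
force: [0.2, 0.8, -0.3]
width: 0.0937
finger_force: 0.0
```

Call:
step_arm(linear=[[-0.14, 0.136, 0], [0, 0, 0], [0, 0, 0]], angular=[[0, 0, 0], [0, 0, 0], [0, 0, 0]], hand=[1, 1, 1])

```text
time_s: 2.35
position: [0.5671, 0.1916, 0.2048]
tool_rot: [[0.079, 0.997, -0.001], [0.997, -0.079, 0.0], [0.0, -0.001, -1.0]]
force: [0.6, 0.2, -0.3]
width: 0.0938
finger_force: 0.0
```

Run:
```python
from h import *
import pickle
delta([.565,.19,.2])
i,p,d=grab('wrist');save(p,'w1.png');pickle.dump((i,p,d),open('/tmp/w1','wb'))
```

```text
t 2.35 pos [0.5671 0.1916 0.2048] F [ 0.6  0.2 -0.3] w 0.0938 ff 0.0
shift full-scale [-0.0089 -0.01    0.024 ] yaw_y deg -4.54 tilt [-1.3e-03  1.0e-04 -1.0e+00]
```

View pics/w1.png

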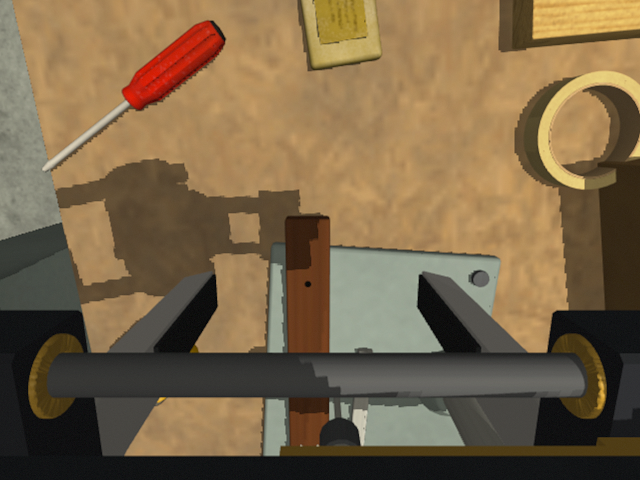

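The wrist view shows the batten's left end at (287,215) to (330,217). The bed's left edge runs from (273,243) to (499,257), and its front edge from (273,243) to (263,455). Next I'll fit these edges.

```bash
cat > f.py <<'E'
from h import *
import pickle
def line(P):  # direction pt
    l=cv2.fitLine(np.array(P,np.float32)*1000,cv2.DIST_HUBER,0,.01,.01).ravel();return l
def sub(prof,k0,k1,thr):
    pass
i,p,d=pickle.load(open('/tmp/w1','rb'))
L=cv2.cvtColor(p,cv2.COLOR_RGB2GRAY).astype(float);f=p.astype(float)
red=(f[...,0]-f[...,2])/(f.sum(-1)+1)   # wood red ratio; bed about 0
le,ri=[],[]
for r in range(262,345,3):
    w=np.where(red[r,270:350]>.12)[0]+270
    le.append(onz(i,w.min(),r,.034)[:2]);ri.append(onz(i,w.max()+1,r,.034)[:2])
for n,P in(('batL',le),('batR',ri)):
    l=line(P);print(n,l.round(4),'yaw off +y (ccw)',np.arctan2(-l[0]/l[1],1).round(4))
bl=[]
for c in range(345,480,5):
    col=red[225:275,c];k=np.where(col<.06)[0].min()+225;bl.append(onz(i,c,k,.015)[:2])
l=line(bl);print('bed left edge',l.round(4),'yaw',np.arctan(l[1]/l[0]).round(4))
bf=[]
for r in list(range(262,335,3))+list(range(400,450,3)):
    w=np.where(red[r,255:286]<.06)[0]
    if len(w): bf.append(onz(i,w.min()+255,r,.015)[:2])
l=line(bf);print('bed front edge',l.round(4),'yaw',np.arctan(-l[0]/l[1]).round(4))
e=np.array([onz(i,c,r,.034)[:2] for c,r in((288,215),(329,217))]);print('batten end',e.round(4), 'z check by depth',dep(i,d,308,240),dep(i,d,400,275))
E
python3 f.py
cat > g.py <<'E'
from h import *
import sys
# fence front top edge / bed front edge in scene & side
for n,(a,b,w) in dict(scene=((322,246),(334,283),0),side=((317,258),(338,281),0)).items():
    i=optics.camera_info(n);p=np.load('/tmp/'+n+'.npz')['p'];q=cv2.cvtColor(p,cv2.COLOR_RGB2GRAY).astype(float)
    P=[]
    for v in range(a[1],b[1],2):
        c=a[0]+(b[0]-a[0])*(v-a[1])/(b[1]-a[1]);lo=int(c)-8;g=np.diff(q[v,lo:lo+16]);k=g.argmax();P.append((lo+k+1,v,round(g[k])))
    print(n,P)
    X=np.array([onz(i,u,v,.025)[:2] for u,v,_ in P],np.float32)*1000
    l=cv2.fitLine(X,cv2.DIST_HUBER,0,.01,.01).ravel();print(l.round(4),'yaw',np.arctan(-l[0]/l[1]).round(4))
E
python3 g.py
```

```text
batL [7.280000e-02 9.973000e-01 5.325931e+02 1.203033e+02] yaw off +y (ccw) -0.0729
batR [8.650000e-02 9.963000e-01 5.717278e+02 1.178671e+02] yaw off +y (ccw) -0.0866
bed left edge [ 9.899000e-01 -1.417000e-01  6.640260e+02  1.538945e+02] yaw -0.1421
bed front edge [1.409000e-01 9.900000e-01 5.058562e+02 6.265380e+01] yaw -0.1414
batten end [[0.5414 0.2016]
 [0.577  0.1971]] z check by depth [0.55694666 0.17776244 0.03324952] [0.64102185 0.13221774 0.01365765]
scene [(np.int64(320), 246, 22), (np.int64(326), 248, 45), (np.int64(322), 250, 26), (np.int64(322), 252, 15), (np.int64(323), 254, 31), (np.int64(324), 256, 25), (np.int64(327), 258, 73), (np.int64(325), 260, 118), (np.int64(326), 262, 116), (np.int64(327), 264, 67), (np.int64(327), 266, 109), (np.int64(328), 268, 120), (np.int64(329), 270, 74), (np.int64(329), 272, 98), (np.int64(330), 274, 125), (np.int64(331), 276, 87), (np.int64(331), 278, 81), (np.int64(337), 280, 123), (np.int64(333), 282, 107)]
[ 1.374000e-01  9.905000e-01  5.870236e+02 -1.849770e+01] yaw -0.1379
side [(np.int64(313), 258, 8), (np.int64(314), 260, 6), (np.int64(324), 262, 29), (np.int64(322), 264, 42), (np.int64(323), 266, 42), (np.int64(326), 268, 45), (np.int64(328), 270, 39), (np.int64(329), 272, 37), (np.int64(332), 274, 41), (np.int64(338), 276, 43), (np.int64(335), 278, 42), (np.int64(337), 280, 43)]
[ 7.830000e-02  9.969000e-01  5.816991e+02 -3.526090e+01] yaw -0.0784
```

Stand yaw is about -0.1415 rad, consistent across the bed edges and the fence. Batten yaw is about -0.080. The tip is at about (0.5745, 0.036) and the cross at about (0.541, -0.042). I'll grasp the batten's left end at (0.556, 0.170).

Call:
step_arm(linear=[[-0.056, -0.022, 0.1], [-0.056, -0.023, 0.15], [0, 0, 0.15], [0, 0, 0.15], [0, 0, 0.15], [0, 0, 0.12], [0, 0, 0.06], [0, 0, 0.034]], angular=[[0, 0, 0], [0, 0, 0], [0, 0, 0], [0, 0, 0], [0, 0, 0], [0, 0, 0], [0, 0, 0], [0, 0, 0]], hand=[1, 1, 1, 1, 1, 1, 1, 1])

```text
time_s: 3.07
position: [0.5538, 0.1726, 0.0207]
tool_rot: [[0.074, 0.997, -0.004], [0.997, -0.074, -0.0], [-0.001, -0.004, -1.0]]
force: [-0.6, 0.1, -0.4]
width: 0.0938
finger_force: 0.0
```

Call:
step_arm(linear=[[0, 0, 0], [0, 0, 0], [0, 0, 0], [0, 0, 0], [0, 0, 0], [0, 0, 0], [0, 0, 0], [0, 0, 0]], angular=[[0, 0, 0], [0, 0, 0], [0, 0, 0], [0, 0, 0], [0, 0, 0], [0, 0, 0], [0, 0, 0], [0, 0, 0]], hand=[0.6, 0.5, 0.4, 0.3, 0.3, 0.3, 0.3, 0.3], newtons=30)

```text
time_s: 3.73
position: [0.5561, 0.1714, 0.0229]
tool_rot: [[0.076, 0.997, 0.0], [0.997, -0.076, 0.0], [0.0, 0.0, -1.0]]
force: [0.4, 0.7, 0.1]
width: 0.0442
finger_force: 0.0
```

Call:
step_arm(linear=[[0, 0, 0], [0, 0, 0], [0, 0, 0], [0, 0, 0], [0, 0, 0]], angular=[[0, 0, 0], [0, 0, 0], [0, 0, 0], [0, 0, 0], [0, 0, 0]], hand=[0.2, 0.2, 0.2, 0.2, 0.2], newtons=30)

```text
time_s: 4.15
position: [0.5561, 0.1714, 0.0228]
tool_rot: [[0.076, 0.997, 0.0], [0.997, -0.076, -0.0], [-0.0, 0.0, -1.0]]
force: [0.4, -0.1, 1.1]
width: 0.0398
finger_force: 30.0
```

```bash
cat > cr.py <<'E'
from h import *
import sys
# white cross centroid in scene & side near predicted place
guess=np.array([float(sys.argv[1]),float(sys.argv[2]),.034]);C={}
for n in('scene','side'):
    i,p,d=grab(n);save(p,n+sys.argv[3]+'.png');np.savez('/tmp/'+n+sys.argv[3],p=p,d=d)
    u,v=proj(i,guess).astype(int);o=(u-16,v-14);q=p[o[1]:o[1]+28,o[0]:o[0]+32].astype(int)
    hs=cv2.cvtColor(q.astype(np.uint8),cv2.COLOR_RGB2HSV);m=((q.min(-1)>105)).astype(np.uint8)
    k,lab,st,ce=cv2.connectedComponentsWithStats(m);print(n,(u,v),[(ce[j].round(1)+o,st[j,4]) for j in range(1,k) if st[j,4]>6])
    for j in range(1,k):
        if st[j,4]>6: print('   onplane',onz(i,*(ce[j]+o),.034).round(4))
E
python3 cr.py .541 -.042 1
```

```text
scene (np.int64(312), np.int64(274)) [(array([326.4, 262.6]), np.int32(15)), (array([323.3, 272.5]), np.int32(127)), (array([298.5, 280. ]), np.int32(101)), (array([312.8, 275.1]), np.int32(29))]
   onplane [ 0.585  -0.0211  0.034 ]
   onplane [ 0.5664 -0.0451  0.034 ]
   onplane [ 0.5043 -0.0431  0.034 ]
   onplane [ 0.5406 -0.0428  0.034 ]
side (np.int64(312), np.int64(272)) [(array([324.7, 264.7]), np.int32(43)), (array([322.6, 271.2]), np.int32(29)), (array([312.9, 273.1]), np.int32(34)), (array([298.8, 282. ]), np.int32(51))]
   onplane [ 0.5809 -0.0301  0.034 ]
   onplane [ 0.5608 -0.0508  0.034 ]
   onplane [ 0.5388 -0.0452  0.034 ]
   onplane [ 0.4937 -0.0587  0.034 ]
```

Run:
```python
from h import *
for n,c in dict(scene=(313.5,244.3),side=(307.2,250.5)).items():
    i=optics.camera_info(n);print(n,onz(i,*c,.046).round(4))
    d=np.load('/tmp/'+n+'.npz')['p']
    if n=='scene': a=d[232:252,300:330]
    else: b=d[232:262,292:322]
    g=cv2.cvtColor(d,cv2.COLOR_RGB2GRAY)
    print(g[int(c[1])-5:int(c[1])+7,int(c[0])-7:int(c[0])+9])
```

```text
scene [0.5744 0.0337 0.046 ]
[[ 97 146 143 145 145 149  75  76 102 145 142 143 136 144 150 156]
 [ 79 124 145 145 144 147  76  75 103 145 144 145 130 163 165 168]
 [ 61 101 146 144 144 147  76  76  99 145 145 146 104 180 171 171]
 [ 65  77 148 144 142 145  76  75  99 145 146 150  70 176 175 174]
 [ 49  41 111 144 145 147  75  73  99 146 147 108  59 121 130 129]
 [ 32  26  54 147 146 147  85  72 110 146 147 125  67  65  84  83]
 [ 31  33  29 109 147 147 128 124 138 146 149 151  73  61  91  88]
 [ 32  31  29  81 152 150 148 149 149 150 107 111  71  62  84  87]
 [ 32  35  32  57 111 109 108 107 109 110  71  69  71  71  67  89]
 [ 29  32  32  28  58  70  70  70  69  69  72  71  73  72  63  93]
 [ 31  34  34  34  35  74  73  72  70  71  73  72  71  73  65  83]
 [ 32  31  34  32  30  60  73  72  73  73  71  73  73  73  69  64]]
side [0.5727 0.0312 0.046 ]
[[168 165 165 168 165 145 118 118 142 162 166 166 167 164 163 164]
 [167 167 170 168 165 149 115 115 143 166 166 165 168 166 164 165]
 [170 167 165 168 167 148 119 116 144 167 167 168 164 167 167 167]
 [164 165 165 165 163 147 117 119 141 163 167 164 166 163 166 163]
 [166 166 166 167 163 149 119 119 142 161 165 164 167 166 169 170]
 [171 169 167 167 164 152 127 129 148 168 172 173 175 169 169 173]
 [166 171 171 167 168 161 155 157 159 169 176 195 199 195 193 185]
 [139 165 173 169 168 167 162 168 167 162 158 186 201 192 190 172]
 [ 96 136 160 172 169 171 165 168 170 153 137 151 162 144 133 123]
 [ 53  88 133 160 166 170 166 170 163 149 119 108 115 103  96  88]
 [ 33  49  84 120 147 165 170 169 154 127 105  93  92  92  94  88]
 [ 35  37  45  69 111 149 168 172 167 147 121  92  89  91  95  88]]
```

The batten is gripped (width 39.8 mm, 30 N). Now I'll turn it square and slide it, stopping about 2 mm short of the fence.

Call:
step_arm(linear=[[0, 0, 0], [0, 0, 0], [0.06, 0.024, 0], [0.08, 0.03, 0], [0.08, 0.03, 0], [0.08, 0.03, 0], [0.06, 0.03, 0], [0.045, 0.03, 0]], angular=[[0, 0, 0.0105], [0, 0, 0.0104], [0, 0, 0], [0, 0, 0], [0, 0, 0], [0, 0, 0], [0, 0, 0], [0, 0, 0]], hand=[0.2, 0.2, 0.2, 0.2, 0.2, 0.2, 0.2, 0.2])

```text
time_s: 4.92
position: [0.6017, 0.2476, 0.0224]
tool_rot: [[0.14, 0.99, -0.001], [0.99, -0.14, -0.001], [-0.001, -0.001, -1.0]]
force: [-0.7, -1.9, 1.7]
width: 0.0397
finger_force: 30.0
```

Call:
step_arm(linear=[[0, 0, 0], [0, 0, 0], [0, 0, 0]], angular=[[0, 0, 0], [0, 0, 0], [0, 0, 0]], hand=[0.2, 0.2, 0.2])

```text
time_s: 5.17
position: [0.6019, 0.2469, 0.0228]
tool_rot: [[0.141, 0.99, 0.001], [0.99, -0.141, 0.001], [0.001, 0.001, -1.0]]
force: [1.6, 1.2, 1.0]
width: 0.0397
finger_force: 30.0
```

```bash
python3 cr.py .5725 .034 2
python3 - <<'E'
from h import *
delta([.556,.171,.023])
a=np.load('/tmp/scene2.npz')['p'];b=np.load('/tmp/side2.npz')['p']
c=lambda p,u,v,w,h: cv2.resize(p[v:v+h,u:u+w],(400,400),interpolation=cv2.INTER_CUBIC)
save(np.hstack([c(a,285,220,60,60),c(b,285,230,60,60)]),'crop2.png')
E
```

```text
scene (np.int64(312), np.int64(247)) [(array([297.4, 243.9]), np.int32(50)), (array([322.6, 237.7]), np.int32(109))]
   onplane [0.542  0.0588 0.034 ]
   onplane [0.6073 0.0534 0.034 ]
side (np.int64(306), np.int64(254)) [(array([313.9, 245.7]), np.int32(209)), (array([291.1, 259.8]), np.int32(18))]
   onplane [0.6109 0.061  0.034 ]
   onplane [0.529  0.0331 0.034 ]
t 5.2667 pos [0.6017 0.2465 0.0228] F [1.1 2.3 0.9] w 0.0394 ff 30.001422464847565
shift full-scale [-0.4062 -0.173  -0.0013] yaw_y deg -8.12 tilt [ 4.e-04  3.e-04 -1.e+00]
```

View pics/crop2.png

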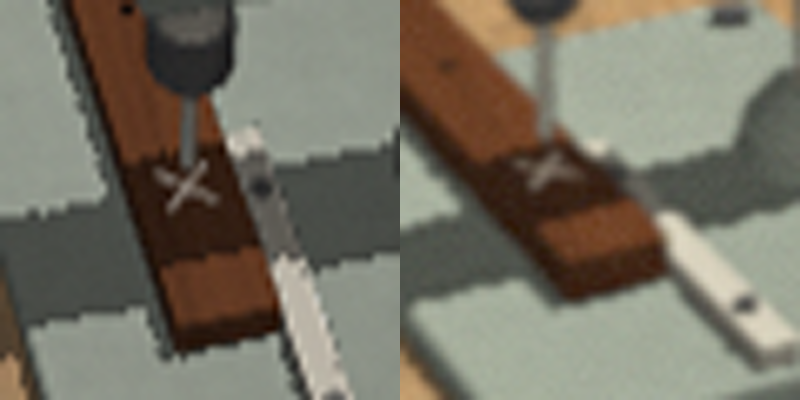

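The crops show the cross just below the bit, at scene (312.6,247.7) and side (306.6,255.2), with a small gap to the fence. Now I'll compute what's left to correct.

Run:
```python
from h import *
s=optics.camera_info('scene');t=optics.camera_info('side')
ex,ey=np.array([.99,-.141]),np.array([.141,.99])
for n,i,c,tp in(('scene',s,(312.6,247.7),(313.0,244.6)),('side',t,(306.6,255.2),(306.6,250.6))):
    a,b=onz(i,*c,.034)[:2],onz(i,*tp,.046)[:2];print(n,a,b,'stand dx dy',ex@(b-a),ey@(b-a))
    # expected drop from tip to axis point on the batten face
    print('axis foot px',proj(i,[*b,.034]))
# depth-based cross section across fence/batten in scene
S=np.load('/tmp/scene2.npz');d=S['d']
for v in (262,266,270): print([tuple(dep(s,d,u,v).round(3)) for u in range(316,332,2)])
v,u=np.mgrid[0:480,0:640]
```

```text
scene [0.57209075 0.0335508 ] [0.57287487 0.0332826 ] stand dx dy 0.0008140947060547304 -0.00015495950476237342
axis foot px [312.9379764  247.68465525]
side [0.57056614 0.03099572] [0.57125433 0.03155293] stand dx dy 0.0006027372260261119 0.0006486678596004051
axis foot px [306.71861824 255.0238562 ]
[(np.float64(0.562), np.float64(-0.012), np.float64(0.037)), (np.float64(0.567), np.float64(-0.012), np.float64(0.034)), (np.float64(0.571), np.float64(-0.014), np.float64(0.035)), (np.float64(0.576), np.float64(-0.016), np.float64(0.035)), (np.float64(0.579), np.float64(-0.02), np.float64(0.038)), (np.float64(0.588), np.float64(-0.012), np.float64(0.023)), (np.float64(0.592), np.float64(-0.016), np.float64(0.026)), (np.float64(0.596), np.float64(-0.017), np.float64(0.026))]
[(np.float64(0.558), np.float64(-0.022), np.float64(0.035)), (np.float64(0.562), np.float64(-0.023), np.float64(0.034)), (np.float64(0.567), np.float64(-0.023), np.float64(0.032)), (np.float64(0.572), np.float64(-0.026), np.float64(0.033)), (np.float64(0.577), np.float64(-0.025), np.float64(0.03)), (np.float64(0.581), np.float64(-0.028), np.float64(0.031)), (np.float64(0.588), np.float64(-0.025), np.float64(0.024)), (np.float64(0.592), np.float64(-0.027), np.float64(0.024))]
[(np.float64(0.557), np.float64(-0.025), np.float64(0.024)), (np.float64(0.561), np.float64(-0.026), np.float64(0.022)), (np.float64(0.567), np.float64(-0.026), np.float64(0.02)), (np.float64(0.573), np.float64(-0.024), np.float64(0.014)), (np.float64(0.577), np.float64(-0.027), np.float64(0.015)), (np.float64(0.581), np.float64(-0.029), np.float64(0.016)), (np.float64(0.584), np.float64(-0.034), np.float64(0.021)), (np.float64(0.588), np.float64(-0.036), np.float64(0.021))]
```

The residual is about 1 mm. I'll nudge 0.6 mm toward the fence, release and rise.

Call:
step_arm(linear=[[0, 0.003, 0], [0, 0, 0], [0, 0, 0], [0, 0, 0], [0, 0, 0], [0, 0, 0], [0, 0, 0], [0, 0, 0]], angular=[[0, 0, 0], [0, 0, 0], [0, 0, 0], [0, 0, 0], [0, 0, 0], [0, 0, 0], [0, 0, 0], [0, 0, 0]], hand=[0.2, 0.2, 0.5, 0.6, 0.7, 0.8, 0.9, 1])

```text
time_s: 5.93
position: [0.6024, 0.2465, 0.0226]
tool_rot: [[0.141, 0.99, -0.0], [0.99, -0.141, -0.0], [-0.0, -0.0, -1.0]]
force: [-0.4, -0.4, -0.1]
width: 0.076
finger_force: 0.0
```

Call:
step_arm(linear=[[0, 0, -0.02], [0, 0, -0.05], [0, 0, -0.1], [0, 0, -0.15], [0, 0, -0.2], [0, 0, -0.2], [0, 0, -0.2], [0, 0, -0.1]], angular=[[0, 0, 0], [0, 0, 0], [0, 0, 0], [0, 0, 0], [0, 0, 0], [0, 0, 0], [0, 0, 0], [0, 0, 0]], hand=[1, 1, 1, 1, 1, 1, 1, 1])

```text
time_s: 6.6
position: [0.6046, 0.2472, 0.2344]
tool_rot: [[0.141, 0.99, 0.009], [0.99, -0.141, 0.002], [0.003, 0.009, -1.0]]
force: [-0.4, 0.1, 1.4]
width: 0.094
finger_force: 0.0
```

```bash
python3 cr.py .573 .034 3
python3 - <<'E'
from h import *
delta([.556,.171,.023])
a=np.load('/tmp/scene3.npz')['p'];b=np.load('/tmp/side3.npz')['p']
c=lambda p,u,v,w,h: cv2.resize(p[v:v+h,u:u+w],(400,400),interpolation=cv2.INTER_CUBIC)
save(np.hstack([c(a,285,220,60,60),c(b,285,230,60,60)]),'crop3.png')
E
```

```text
scene (np.int64(312), np.int64(247)) [(array([322.5, 237.6]), np.int32(107)), (array([297.3, 244. ]), np.int32(43)), (array([326.1, 259.3]), np.int32(7))]
   onplane [0.6073 0.0538 0.034 ]
   onplane [0.5417 0.0586 0.034 ]
   onplane [ 0.5885 -0.0117  0.034 ]
side (np.int64(306), np.int64(254)) [(array([314. , 245.6]), np.int32(205)), (array([290.9, 259.7]), np.int32(16))]
   onplane [0.6112 0.0611 0.034 ]
   onplane [0.529  0.0339 0.034 ]
t 6.7 pos [0.6053 0.2474 0.234 ] F [-0.3 -0.2 -1. ] w 0.0939 ff 0.0
shift full-scale [-0.4171 -0.2016  1.0513] yaw_y deg -8.11 tilt [ 0.0114  0.0025 -0.9999]
```

View pics/crop3.png

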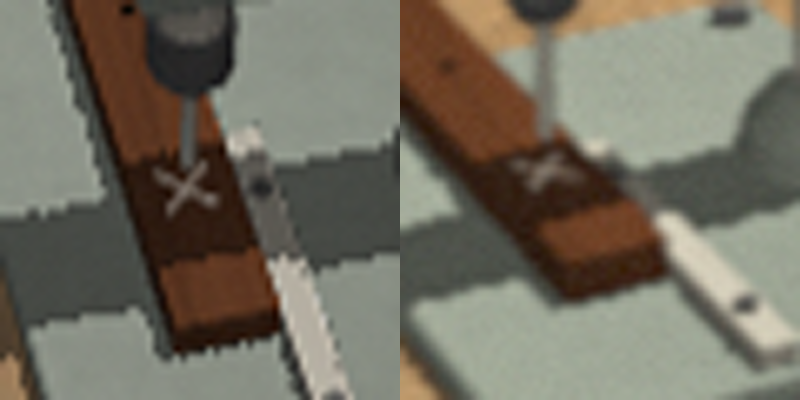

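The cross is still within about 1 mm of the bit after release. Now I'll travel round the front of the drill to the selector and measure the knob and the notch geometry.

Call:
step_arm(linear=[[-0.026, -0.183, 0], [-0.026, -0.183, 0], [-0.026, -0.183, 0], [-0.026, -0.183, 0], [-0.026, -0.183, 0], [-0.187, 0.0265, 0], [-0.187, 0.0265, 0], [-0.187, 0.0265, 0]], angular=[[0, 0, 0], [0, 0, 0], [0, 0, 0], [0, 0, 0], [0, 0, 0], [0, 0, 0], [0, 0, 0], [0, 0, 0]], hand=[1, 1, 1, 1, 1, 1, 1, 1])

```text
time_s: 7.37
position: [0.4157, 0.133, 0.2255]
tool_rot: [[0.138, 0.99, -0.001], [0.99, -0.138, -0.0], [-0.0, -0.001, -1.0]]
force: [1.4, -0.3, 0.4]
width: 0.0939
finger_force: 0.0
```

Call:
step_arm(linear=[[-0.187, 0.0265, 0], [-0.187, 0.0265, 0], [-0.187, 0.0265, 0], [-0.187, 0.0265, 0], [-0.187, 0.0265, 0], [-0.187, 0.0265, 0], [-0.187, 0.0265, 0], [-0.187, 0.0265, 0]], angular=[[0, 0, 0], [0, 0, 0], [0, 0, 0], [0, 0, 0], [0, 0, 0], [0, 0, 0], [0, 0, 0], [0, 0, 0]], hand=[1, 1, 1, 1, 1, 1, 1, 1])

```text
time_s: 8.03
position: [0.4162, -0.1702, 0.2256]
tool_rot: [[0.142, 0.99, -0.001], [0.99, -0.142, 0.001], [0.001, -0.001, -1.0]]
force: [0.2, 0.1, 0.2]
width: 0.0936
finger_force: 0.0
```

Call:
step_arm(linear=[[-0.187, 0.0265, 0], [-0.187, 0.0265, 0], [-0.187, 0.0265, 0], [0, 0, 0], [0, 0, 0], [0, 0, 0], [0, 0, 0], [0, 0, 0]], angular=[[0, 0, 0], [0, 0, 0], [0, 0, 0], [0, 0, 0.0386], [0, 0, 0.0386], [0, 0, 0.0386], [0, 0, 0.0386], [0, 0, 0.0386]], hand=[1, 1, 1, 1, 1, 1, 1, 1])

```text
time_s: 8.7
position: [0.4165, -0.2816, 0.2252]
tool_rot: [[0.685, 0.729, -0.002], [0.729, -0.685, 0.002], [0.0, -0.003, -1.0]]
force: [-0.7, -0.0, -0.1]
width: 0.0938
finger_force: 0.0
```

Call:
step_arm(linear=[[0, 0, 0], [0, 0, 0], [0, 0, 0], [0, 0, 0], [0, 0, 0], [0, 0, 0], [0, 0, 0], [0, 0, 0]], angular=[[0, 0, 0.0386], [0, 0, 0.0386], [0, 0, 0.0386], [0, 0, 0.0386], [0, 0, 0.0386], [0, 0, 0.0386], [0, 0, 0.0386], [0, 0, 0.0386]], hand=[1, 1, 1, 1, 1, 1, 1, 1])

```text
time_s: 9.37
position: [0.4165, -0.2814, 0.2253]
tool_rot: [[0.988, -0.153, -0.002], [-0.153, -0.988, 0.002], [-0.002, -0.001, -1.0]]
force: [0.0, 0.3, 0.3]
width: 0.0938
finger_force: 0.0
```

```bash
cat > k.py <<'E'
from h import *
from scipy.optimize import least_squares
# knob: dark mask in the first pictures; ends of the upright cylinder's silhouette
C={}
for n,(u,v,w,h) in dict(scene=(325,342,24,26),side=(350,296,26,38)).items():
    i=optics.camera_info(n);p=np.load('/tmp/'+n+'.npz')['p'][v:v+h,u:u+w]
    m=(p.max(-1)<60).astype(np.uint8);k,lab,st,ce=cv2.connectedComponentsWithStats(m);j=1+st[1:,4].argmax()
    C[n]=(i,ce[j]+(u,v));print(n,C[n][1],st[j])
    c=C[n]
K,g=tri(*C['scene'],*C['side']);print('knob centroid',K,'gap',g)
# geometry fit: pivot + angle of notch 1 (from world -x, ccw) on studs, pin, lands, pivot cap
obs=dict(cap=[.6107,-.3289],pin=[.4409,-.3439],s1=[.4495,-.3785],s2=[.4648,-.414],l1=[.4995,-.3255],l4=[.521,-.3962])
pol={'cap':(0,0),'pin':(.168,0),'s1':(.168,.23),'s2':(.168,.46),'l1':(.11,-.115),'l4':(.11,.575)}
f=lambda q:np.concatenate([q[:2]+pol[k][0]*np.array([-np.cos(q[2]+pol[k][1]),-np.sin(q[2]+pol[k][1])])-obs[k] for k in obs])
r=least_squares(f,[.61,-.33,.07],loss='soft_l1',f_scale=.002);print('pivot,ang',r.x.round(4),'\nres mm',(f(r.x)*1000).reshape(-1,2).round(1))
d=K[:2]-r.x[:2];print('knob r',np.hypot(*d),'ang',np.arctan2(-d[1],-d[0]))
delta([*K[:2],.078])
E
python3 k.py
```

```text
scene [335.51219512 355.35365854] [  5   6  12  16 164]
side [362.27118644 312.41101695] [  7   5  12  24 236]
knob centroid [ 0.49054136 -0.27818963  0.08845487] gap 0.0004512731382930593
pivot,ang [ 0.6094 -0.3293  0.0747] 
res mm [[-1.3 -0.4]
 [ 0.9  2. ]
 [-0.4 -1.2]
 [ 0.  -0.9]
 [-0.1  0.6]
 [ 0.8  0.3]]
knob r 0.12935538697599389 ang -0.4064595380774061
t 9.3667 pos [ 0.4165 -0.2814  0.2253] F [0.  0.3 0.3] w 0.0938 ff 0.0
shift full-scale [ 0.3647 -0.0715  0.7357] yaw_y deg -98.78 tilt [-0.0017  0.0018 -1.    ]
```

Knob at (0.4905, -0.2782), z about 0.089, radius 129 mm from the pivot (0.6094, -0.3293). Both match the text. The swing needed is about 0.481 rad. I'll approach with the fingers closing tangentially.

Call:
step_arm(linear=[[0, 0, 0], [0, 0, 0], [0, 0, 0], [0.167, -0.08, 0], [0.167, -0.081, 0], [0, 0, 0.1], [0, 0, 0.18], [0, 0, 0.18]], angular=[[0, 0, 0.0386], [0, 0, 0.0386], [0, 0, 0.0034], [0, 0, 0], [0, 0, 0], [0, 0, 0], [0, 0, 0], [0, 0, 0]], hand=[1, 1, 1, 1, 1, 1, 1, 1])

```text
time_s: 10.03
position: [0.4921, -0.2786, 0.134]
tool_rot: [[0.922, -0.386, 0.002], [-0.386, -0.922, -0.002], [0.002, 0.001, -1.0]]
force: [0.0, -1.0, -0.9]
width: 0.0939
finger_force: 0.0
```

Call:
step_arm(linear=[[0, 0, 0.15], [0, 0, 0.08], [0, 0, 0.046], [0, 0, 0], [0, 0, 0]], angular=[[0, 0, 0], [0, 0, 0], [0, 0, 0], [0, 0, 0], [0, 0, 0]], hand=[1, 1, 1, 0.7, 0.6])

```text
time_s: 10.45
position: [0.4913, -0.2786, 0.0797]
tool_rot: [[0.921, -0.389, -0.0], [-0.389, -0.921, 0.0], [-0.0, -0.0, -1.0]]
force: [-0.1, -0.1, 0.4]
width: 0.084
finger_force: 0.0
```

Run:
```python
from h import *
delta([.4905,-.2782,.078])
i,p,d=grab('scene');j,q,e=grab('side')
c=lambda p,u,v,w,h: cv2.resize(p[v:v+h,u:u+w],(400,400),interpolation=cv2.INTER_CUBIC)
save(np.hstack([c(p,280,260,180,180),c(q,290,220,180,180)]),'crop4.png')
```

```text
t 10.45 pos [ 0.4913 -0.2786  0.0797] F [-0.1 -0.1  0.4] w 0.084 ff 0.0
shift full-scale [-0.0045 -0.0001  0.0083] yaw_y deg -112.88 tilt [-0.  0. -1.]
```

View pics/crop4.png

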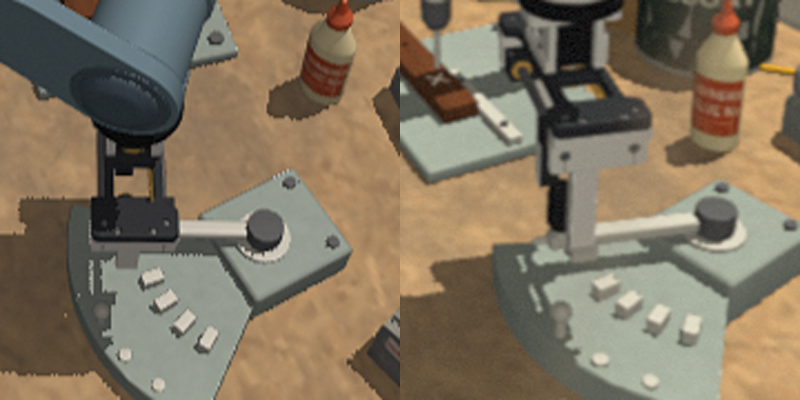

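The fingers straddle the knob cleanly in both views. Closing.

Call:
step_arm(linear=[[0, 0, 0], [0, 0, 0], [0, 0, 0], [0, 0, 0], [0, 0, 0], [0, 0, 0], [0, 0, 0], [0, 0, 0]], angular=[[0, 0, 0], [0, 0, 0], [0, 0, 0], [0, 0, 0], [0, 0, 0], [0, 0, 0], [0, 0, 0], [0, 0, 0]], hand=[0.5, 0.4, 0.3, 0.2, 0.1, 0.1, 0.1, 0.1], newtons=25)

```text
time_s: 11.22
position: [0.4912, -0.2785, 0.0794]
tool_rot: [[0.921, -0.39, -0.0], [-0.39, -0.921, -0.0], [-0.0, 0.0, -1.0]]
force: [-0.2, 0.4, -0.7]
width: 0.0234
finger_force: 25.1
```

Call:
step_arm(linear=[[0, 0, 0], [0, 0, 0], [0, 0, 0], [0, 0, 0], [0, 0, 0]], angular=[[0, 0, 0], [0, 0, 0], [0, 0, 0], [0, 0, 0], [0, 0, 0]], hand=[0.1, 0.1, 0.1, 0.1, 0.1], newtons=25)

```text
time_s: 11.63
position: [0.4912, -0.2785, 0.0794]
tool_rot: [[0.921, -0.39, -0.0], [-0.39, -0.921, 0.0], [-0.0, 0.0, -1.0]]
force: [0.2, -0.2, -0.3]
width: 0.0233
finger_force: 25.0
```

Gripped (width 23.3 mm). Lift along the arc.

Call:
step_arm(linear=[[0.005, 0, -0.0325], [0.005, 0, -0.0325], [0.005, 0, -0.0325], [0, 0, 0]], angular=[[0, -0.016, 0], [0, -0.016, 0], [0, -0.016, 0], [0, 0, 0]], hand=[0.1, 0.1, 0.1, 0.1])

```text
time_s: 11.97
position: [0.4957, -0.2805, 0.0992]
tool_rot: [[0.91, -0.389, -0.139], [-0.385, -0.921, 0.059], [-0.151, 0.0, -0.988]]
force: [-1.1, 0.2, -3.3]
width: 0.0234
finger_force: 25.0
```

Call:
step_arm(linear=[[0.001, 0.0373, 0], [0.001, 0.0373, 0], [0.001, 0.0373, 0], [0.001, 0.0373, 0], [0.001, 0.0373, 0], [0.001, 0.0373, 0], [0.001, 0.0373, 0], [0.001, 0.0373, 0]], angular=[[-0.0028, 0, -0.0189], [-0.0028, 0, -0.0189], [-0.0028, 0, -0.0189], [-0.0028, 0, -0.0189], [-0.0028, 0, -0.0189], [-0.0028, 0, -0.0189], [-0.0028, 0, -0.0189], [-0.0028, 0, -0.0189]], hand=[0.1, 0.1, 0.1, 0.1, 0.1, 0.1, 0.1, 0.1])

```text
time_s: 12.63
position: [0.4849, -0.3382, 0.0975]
tool_rot: [[0.985, 0.082, -0.148], [0.082, -0.997, -0.01], [-0.149, -0.002, -0.989]]
force: [1.4, -0.1, -2.9]
width: 0.0236
finger_force: 25.0
```

Call:
step_arm(linear=[[0, 0, 0], [0, 0, 0]], angular=[[0, 0, 0], [0, 0, 0]], hand=[0.1, 0.1])

```text
time_s: 12.8
position: [0.485, -0.3381, 0.0978]
tool_rot: [[0.986, 0.078, -0.149], [0.077, -0.997, -0.01], [-0.149, -0.002, -0.989]]
force: [1.9, -1.0, -4.2]
width: 0.0232
finger_force: 25.0
```

Run:
```python
from h import *
s=telemetry.get_state();d=s['position'][:2]-np.array([.6094,-.3293]);print('r',np.hypot(*d),'ang',np.arctan2(-d[1],-d[0]),s['position'],s['force'],s['tool_rot'])
i,p,d=grab('scene');j,q,e=grab('side')
c=lambda p,u,v,w,h: cv2.resize(p[v:v+h,u:u+w],(400,400),interpolation=cv2.INTER_CUBIC)
save(np.hstack([c(p,290,310,140,140),c(q,320,270,140,140)]),'crop5.png')
```

```text
r 0.12469760873894273 ang 0.0707466797335054 [ 0.48501432 -0.33811458  0.09778528] [ 1.85507728 -0.95022288 -4.18813607] [[ 0.98580859  0.07780851 -0.14875234]
 [ 0.07720561 -0.99696671 -0.00983208]
 [-0.14906615 -0.00179196 -0.9888256 ]]
```

View pics/crop5.png

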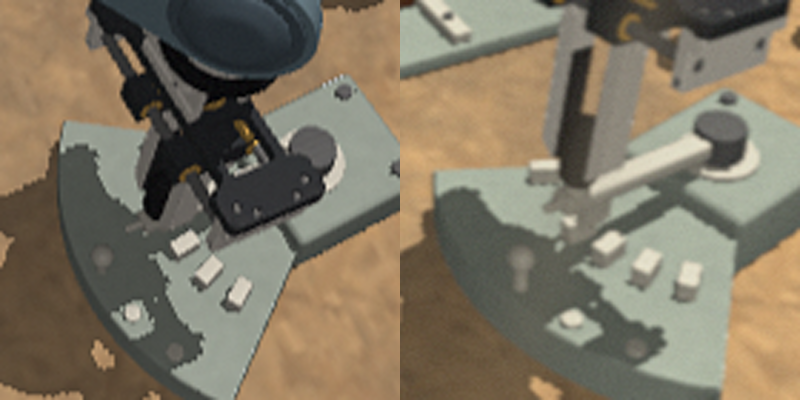

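The lever is lifted past the first land, at 0.071–0.077 rad against a target of 0.075. Now I'll lower it along the arc.

Call:
step_arm(linear=[[-0.005, 0, 0.0325], [-0.005, 0, 0.0325], [-0.005, 0, 0.0325], [0, 0, 0], [0, 0, 0]], angular=[[0, 0.016, 0], [0, 0.016, 0], [0, 0.016, 0], [0, 0, 0], [0, 0, 0]], hand=[0.1, 0.1, 0.1, 0.1, 0.1])

```text
time_s: 13.32
position: [0.4808, -0.3386, 0.0799]
tool_rot: [[0.997, 0.078, 0.002], [0.078, -0.997, 0.001], [0.002, -0.001, -1.0]]
force: [3.7, 0.2, -2.2]
width: 0.0233
finger_force: 25.0
```

The tooth is down to the original height. I'll release and rise straight up.

Call:
step_arm(linear=[[0, 0, 0], [0, 0, 0], [0, 0, 0], [0, 0, 0], [0, 0, 0], [0, 0, 0], [0, 0, 0], [0, 0, 0]], angular=[[0, 0, 0], [0, 0, 0], [0, 0, 0], [0, 0, 0], [0, 0, 0], [0, 0, 0], [0, 0, 0], [0, 0, 0]], hand=[0.3, 0.4, 0.5, 0.6, 0.7, 0.8, 0.9, 1])

```text
time_s: 13.98
position: [0.4803, -0.3387, 0.0794]
tool_rot: [[0.997, 0.08, 0.0], [0.08, -0.997, 0.002], [0.0, -0.002, -1.0]]
force: [0.6, 0.4, 0.2]
width: 0.0715
finger_force: 0.0
```

Call:
step_arm(linear=[[0, 0, -0.05], [0, 0, -0.1], [0, 0, -0.15], [0, 0, -0.15], [0, 0, -0.15], [0, 0, -0.15], [-0.15, 0, 0], [-0.15, 0, 0]], angular=[[0, 0, 0], [0, 0, 0], [0, 0, 0], [0, 0, 0], [0, 0, 0], [0, 0, 0], [0, 0, 0], [0, 0, 0]], hand=[1, 1, 1, 1, 1, 1, 1, 1])

```text
time_s: 14.65
position: [0.4214, -0.3448, 0.2331]
tool_rot: [[0.997, 0.082, 0.004], [0.082, -0.997, -0.003], [0.004, 0.003, -1.0]]
force: [-0.7, -0.1, -0.2]
width: 0.0942
finger_force: 0.0
```

Run:
```python
from h import *
delta([.48,-.33,.2])
i,p,d=grab('scene');j,q,e=grab('side')
c=lambda p,u,v,w,h: cv2.resize(p[v:v+h,u:u+w],(400,500),interpolation=cv2.INTER_CUBIC)
save(np.hstack([c(p,280,220,180,225),c(q,280,220,180,225)]),'crop6.png');np.savez('/tmp/fin',p=p,q=q,d=d,e=e)
```

```text
t 14.65 pos [ 0.4214 -0.3448  0.2331] F [-0.7 -0.1 -0.2] w 0.0942 ff 0.0
shift full-scale [ 0.2976 -0.0503  0.1667] yaw_y deg -85.31 tilt [ 0.004  -0.0031 -1.    ]
```

View pics/crop6.png

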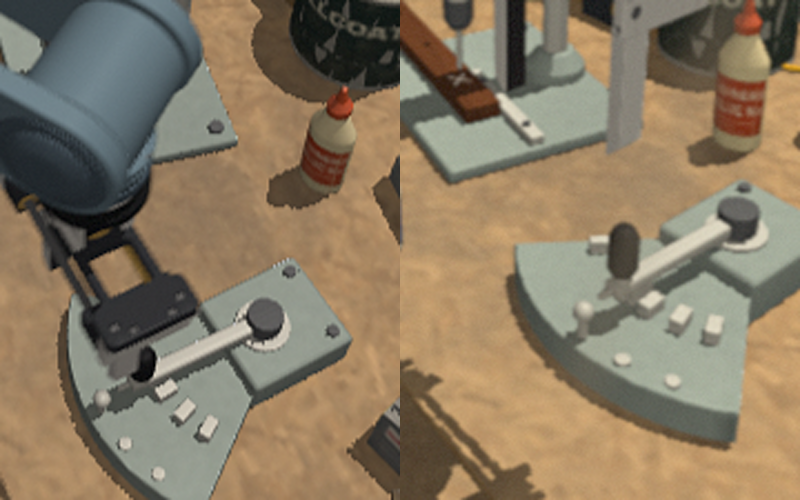

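Both views show the arm lying between lands 1 and 2 with its nose at the pin. As a check on whether the tooth is fully home, I'll compare the knob's silhouette in the side view with the predicted one.

Run:
```python
from h import *
i=optics.camera_info('side')
def knob(q,u,v,w,h):
    m=(q[v:v+h,u:u+w].max(-1)<75).astype(np.uint8);k,l,st,ce=cv2.connectedComponentsWithStats(m);j=1+st[1:,4].argmax();return ce[j]+(u,v),st[j]+[u,v,0,0,0]
print('start',*knob(np.load('/tmp/side.npz')['p'],345,292,35,45));c,s=knob(np.load('/tmp/fin.npz')['q'],370,310,25,45);print('now',c,s)
piv=np.array([.6094,-.3293]);
K=np.array([.4905,-.2782,.0885])
for a,th in((-.4065,0),(.0747,0),(.0747,.03),(.0747,.1),(.1,0),(.05,0)):
    r=.130*np.cos(th)-.031*np.sin(th);z=.058+.0305*np.cos(th)+.13*np.sin(th)
    print(a,th,proj(i,[*(piv+r*np.array([-np.cos(a),-np.sin(a)])),z]).round(1))
```

```text
start [362.20784314 312.58431373] [356 301  13  24 255]
now [379.26244344 333.42986425] [374 321  13  24 221]
-0.4065 0 [361.8 312.4]
0.0747 0 [380.1 332.9]
0.0747 0.03 [380.7 330.8]
0.0747 0.1 [382.2 325.8]
0.1 0 [381.6 333.9]
0.05 0 [378.8 332. ]
```

The side view puts the knob at (379.3, 333.4) against a prediction of (380.1, 332.9) for a fully seated tooth. I'll let the arm settle and hand in.

Call:
step_arm(linear=[[0, 0, 0], [0, 0, 0], [0, 0, 0], [0, 0, 0]], angular=[[0, 0, 0], [0, 0, 0], [0, 0, 0], [0, 0, 0]], hand=[1, 1, 1, 1])

```text
time_s: 15.08
position: [0.4212, -0.3437, 0.2293]
tool_rot: [[0.997, 0.081, 0.0], [0.081, -0.997, 0.002], [0.0, -0.002, -1.0]]
force: [-0.0, -0.0, -0.3]
width: 0.0941
finger_force: 0.0
```

```bash
python3 -c "
from h import *
print(sign_off())"
```

```text
the job is handed in; nothing more can be done
None
```

The job is handed in at about 15 s. By my measurements the cross is within about 1 mm of the bit, with the batten square along the fence, and the lever's tooth is fully down in the round-headed pin's notch. The gripper is clear of everything and I kept it away from the other things on the bench; sign-off returned no verdict.

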